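# Lay out a lamp-to-screen test line on the bench plate

## Task

Lay out the optical test line on the dark bench plate, centred on the straight line from the lamp to the screen: stand the round lens midway between lamp and screen, the square slit plate midway between lamp and lens, and the low round stage midway between lens and screen, then stand the amber sample cell upright on the middle of the stage. Lens and slit must stand square across the line so that light from the lamp would pass straight through them. Never tip the sample cell over, and leave the yellow meter, the wire spool and the steel flask where they are.

Things in the scene. Friction and masses are not known exactly. Their poses are not given: they have to be found in the camera images.
- plate: Fixed dark steel bench plate, 100 mm (x) by 560 mm (y) by 10 mm thick, with small dark hole marks along its long edges; lies on the table. Origin: centre of its underside, midway between lamp and screen. Its y axis runs along the lamp-to-screen line, z up. Its top is 10 mm above the origin.
- lamp: Fixed lamp, upright round: black base and cap (base 60 mm across), white opal middle (42 mm across), 98 mm tall. It shines all round. Stands on the plate's centre line 220 mm from the plate's centre, at either end (which end differs from start to start). Origin: centre of its underside, on the plate's top, 10 mm above the table.
- screen: Fixed upright white screen, 80 mm wide, 97 mm tall, 8 mm thick, on a 60 by 40 mm foot; faces along the plate. Stands on the plate's centre line 220 mm from the plate's centre, at the end opposite the lamp. Origin: centre of its underside, on the plate's top.
- slit: Loose slit plate: square upright aluminium plate 48 mm wide (its x), 8 mm thick (its y), with a narrow upright dark slit, on a square steel foot 50 by 50 by 10 mm; 74 mm tall overall, 0.22 kg or so. Origin: centre of its underside; z up; light passes along its y axis, either way round.
- lens: Loose lens: upright round lens in a black ring 50 mm across and 14 mm thick (along its y) whose centre is 50 mm above the underside, on a short post and a round steel foot 54 mm across and 10 mm thick; 75 mm tall overall, 0.22 kg or so. Origin: centre of its underside; z up; light passes along its y axis, either way round.
- stage: Loose low round stage, grey steel: flat top disc 56 mm across and 12 mm thick, dark 40 mm neck, 54 mm foot; 30 mm tall overall, 0.18 kg or so. Origin: centre of its underside; z up.
- sample: Loose sample cell: upright square amber glass block 30 by 30 mm with a black cap, 54 mm tall overall, 0.09 kg or so. Origin: centre of its underside; z up.
- meter: Bystander, loose: yellow hand meter lying flat, 150 by 80 by 36 mm, right of the work. Origin: centre of its underside.
- spool: Bystander, loose: spool of copper wire with wooden flanges, 70 mm across, 38 mm tall, beyond the plate. Origin: centre of its underside.
- flask: Bystander, loose: upright steel flask 60 mm across, 122 mm tall, left of the work. Origin: centre of its underside.
Things that resemble listed ones, but are neither listed nor needed, are in the scene too. What is meant by the sample is not purple, and is the larger of those in its own colour.

How it is judged:
At the end, for the whole second after the job is handed in: On the plate, upright, at rest: lens within 14 mm of the plate centre; slit 95-125 mm from lamp, stage 95-125 mm from screen, each under 140 mm from the lens and within 14 mm of the centre line; lens and slit square within 0.2 rad; sample on the stage within 10 mm of its middle (z of slit in the frame of plate between 0.006 and 0.014 m and z of lens in the frame of plate between 0.006 and 0.014 m and z of stage in the frame of plate between 0.006 and 0.014 m and horizontal distance between lens and plate below 0.014 m and horizontal distance between slit and lamp between 0.095 and 0.125 m and horizontal distance between each of slit, stage and lens below 0.14 m and x of slit in the frame of plate between -0.014 and 0.014 m and horizontal distance between stage and screen between 0.095 and 0.125 m and x of stage in the frame of plate between -0.014 and 0.014 m and angle between the y axis of each of slit, lens and the y axis of plate, either way round below 0.2 rad and horizontal distance between sample and stage below 0.01 m and z of sample in the frame of stage between 0.026 and 0.034 m and angle between each of slit, lens, stage, sample's own z axis and vertical below 0.1 rad and linear speed of each of slit, lens, stage, sample below 0.02 m/s); the robot touches nothing.
It fails at once if the sample cell is tipped over (angle between sample's own z axis and vertical above 0.7 rad).
It fails at once if the yellow meter is moved more than 20 mm (distance of meter from where it was at the start of the episode above 0.02 m).
It fails at once if the wire spool is moved more than 20 mm (distance of spool from where it was at the start of the episode above 0.02 m).
It fails at once if the steel flask is moved more than 20 mm (distance of flask from where it was at the start of the episode above 0.02 m).
It also fails if it takes over 136 s, if anything falls off the work surface, if the arm or the gripper's body presses on something with over 40 N, if the wrist force passes 120 N, or if a joint passes its speed limit or range.

## Robot

A 7-joint arm with a two-finger parallel gripper is mounted at the origin on the work surface. World frame = base frame: x ahead of the robot, y to its left, z up, the work surface at z = 0. Lengths are in m, angles in rad, forces in N, time in s.
With the tool pointing down it reaches from about 0.35 to 0.9 m from the base axis. Payload 8.1 kg.
Tool frame: the origin (TCP) lies on the centre line of the jaws, within the pads' length; the fingertips stand arm.tips_ahead ahead of it and the grasp point (between the pads) lies 8 mm behind it (arm.tips_ahead is the distance from the TCP to the fingertips, in m); z points along the fingers, y is the direction in which the jaws open and shut (so a half turn about z gives the same grasp; the last joint's range is limited). The gripper opens to 92 mm and grips with 3 to 60 N. Pads are 19 mm wide; open, the fingers measure 130 mm over their backs; the gripper's body (75 mm by 190 mm) begins 47 mm behind the grasp point.
Start: joints at [-1.215, 0.434, 0.025, 1.573, -0.012, 1.134, -0.075], TCP at [0.277, 0.56, 0.21] pointing down, gripper open.
Joint ranges: [-2.62, 2.62], [-0.44, 2.09], [-1.27, 1.32], [0.08, 2.57], [-1.32, 4.46], [0.12, 2], [-2.74, 2.74]. Speed limits (rad/s): [2.22, 2.22, 3.01, 3.01, 3.14, 3.14, 3.14].

## Interface

Orientations are given as a rotation vector (axis times angle).
In Python, from cell import arm gives the robot as it stands. The module is installed in compiled form; this text tells all that it offers.
- The arm moves only by the tool jog_arm, never from a script. Its argument "moves" is a list of rows, each an object with "twist": the turn, a rotation vector about the tool's x, y, z in units of 10 degrees (1.0 is 10 degrees), a list of three; "xyz": the shift along the tool's x, y, z in units of 60 mm (1.0 is 60 mm), a list of three; "grip": the closure, from -1 (fully open) to 1 (shut). A call has 1 to 5 rows; each row is the pose to reach, as a shift and turn from the pose commanded when the call began, along the tool's axes at that moment; what a row does not reach only later rows make up. A row lasts 1/8 s, in which the tool goes at most 62.5 mm and 10.7 degrees, less where a joint would pass 70% of its speed; a pose out of reach is approached as far as the arm can. A call with a gripper value outside its range is refused whole. The fingers move at their own pace and stop on an object; "force" is the grip in N (left out, the last holds). Time passes only in rows, so rows that repeat a pose let the fingers close. It gives the time, the measured TCP pose, the force and the opening at its end, in the units of the state.
- arm.observe(): the state, without advancing time (a new reading comes with each control period).
- arm.get_image(name): name is "side" or "top"; returns the picture (420x560x3 uint8, blue, green, red); there is no depth.
- arm.camera_params(name): a dict with "mtx" (3x3 intrinsics, pixels), "k1" (the pictures are not rectified: a ray, as slopes to the right and down, at radius r is drawn at 1 + k1 r^2 times it, then the intrinsics apply), "T" (4x4, takes a point from camera to world coordinates). Camera axes: x right, y down, z forward; pixel columns grow to the right and rows downward; lengths in m; the calibration is good to about 2 mm. A picture is of the moment at which its call begins. camera_params takes no time and is no camera call.
- arm.sign_off(): hands the job in, once; it reports no verdict.
The state is a dict: "clock": time; "joints": joint angles; "dq": joint speeds; "joint_efforts": joint torques, N m; "position": TCP position; "ee_rot": TCP orientation; "force": force on the tool from outside, world axes, zero at the start; "ft_torque": the same for the moment, N m; "width": opening from 0.0 (shut) to 1.0 (fully open).
Only numpy, scipy, OpenCV 4.12 (cv2) and the standard library are available. Lean on these libraries where they do the work, as an engineer would, in place of code of your own. Each camera call takes 0.05 s, during which the arm holds its last target. There are 200 camera calls.

## Working session

There is one attempt and no reset: what is moved stays moved. The work goes in short steps, Python scripts to look and compute and a tool call to move; the robot and the scene stay as the last step left them, time stands still between calls to the robot, and variables do not carry over. Pictures are saved under pics/ and viewed, about 12 in all and at most 16, crops included, and the job is handed in when it is done.

Besides the shell and the picture viewer there is one more tool, called by a JSON object that holds its "fn" and its "kwargs", one argument or row to a line. jog_arm: Moves the arm, as the interface text tells. Its arguments: {"type":"object","properties":{"moves":{"type":"array","items":{"type":"object","properties":{"twist":{"type":"array","items":{"type":"number"}},"xyz":{"type":"array","items":{"type":"number"}},"grip":{"type":"number"}}}},"force":{"type":"number"}},"required":["moves"]}

```bash
mkdir -p pics; cat > h.py <<'E'
import numpy as np, cv2
from cell import arm
def ray(name,uv):
    p=arm.camera_params(name);K=np.array(p["mtx"]);T=np.array(p["T"])
    x=cv2.undistortPoints(np.array(uv,float).reshape(-1,1,2),K,np.array([p["k1"],0,0,0.])).reshape(-1,2)
    d=np.c_[x,np.ones(len(x))]@T[:3,:3].T
    return T[:3,3],d
def onz(name,uv,z):
    o,d=ray(name,uv); return o+d*((z-o[2])/d[:,2])[:,None]
def proj(name,P):
    p=arm.camera_params(name);K=np.array(p["mtx"]);T=np.linalg.inv(np.array(p["T"]))
    P=np.atleast_2d(P)@T[:3,:3].T+T[:3,3]
    x=P[:,:2]/P[:,2:]; r=(x**2).sum(1,keepdims=True); x=x*(1+p["k1"]*r)
    return x@K[:2,:2].T+K[:2,2]
def snap(name,f):
    im=arm.get_image(name); cv2.imwrite("pics/"+f,im); return im
E
python3 - <<'E'
from h import *
print(arm.observe(), arm.tips_ahead)
for n in("top","side"):
    snap(n,n+"0.png"); print(n,arm.camera_params(n))
E
```

```text
{'clock': 0.0, 'joints': array([-1.21460603,  0.43518543,  0.02495628,  1.57408993, -0.01161226,
        1.13400324, -0.07508267]), 'dq': array([-0.00042253, -0.00093835, -0.00028691,  0.00053636, -0.00085233,
        0.00089252,  0.00128544]), 'joint_efforts': array([-6.75964748e-04, -6.67841148e+01,  9.84791592e-01, -3.14459753e+01,
       -6.05460349e-02,  4.30734409e-02,  1.58716043e-04]), 'position': array([0.27659331, 0.5598677 , 0.2092709 ]), 'ee_rot': array([-7.14374368e-01, -3.05905464e+00,  2.39298853e-03]), 'force': array([ 0.19068602, -0.00615175, -1.32909298]), 'ft_torque': array([ 0.01351947,  0.00602687, -0.00578862]), 'width': 1.0006021064065} 0.011
top {'mtx': array([[534.38251593,   0.        , 284.65257559],
       [  0.        , 534.38251593, 202.15260528],
       [  0.        ,   0.        ,   1.        ]]), 'k1': -0.030773260680066982, 'T': array([[ 0.00607342, -0.9873331 ,  0.15854482,  0.36255674],
       [-0.99996614, -0.00687691, -0.00451976,  0.00799917],
       [ 0.00555281, -0.158512  , -0.98734144,  1.61461202],
       [ 0.        ,  0.        ,  0.        ,  1.        ]])}
side {'mtx': array([[443.0030463 ,   0.        , 284.61793174],
       [  0.        , 443.0030463 , 208.66326914],
       [  0.        ,   0.        ,   1.        ]]), 'k1': 0.03680190171841487, 'T': array([[ 0.84793812, -0.36952837,  0.38006544,  0.18487492],
       [-0.52975845, -0.61627381,  0.58271998, -0.67111034],
       [ 0.01889281, -0.69545336, -0.71832283,  0.85982195],
       [ 0.        ,  0.        ,  0.        ,  1.        ]])}
```

View pics/top0.png

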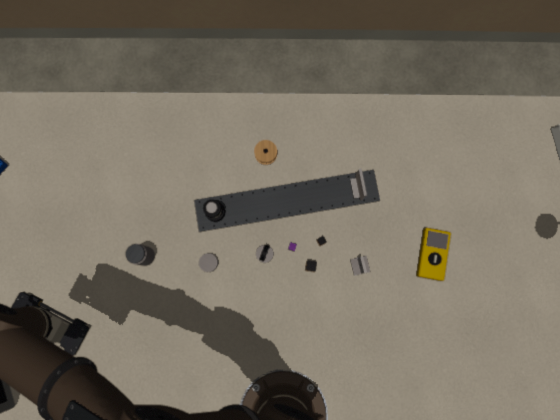

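View pics/side0.png

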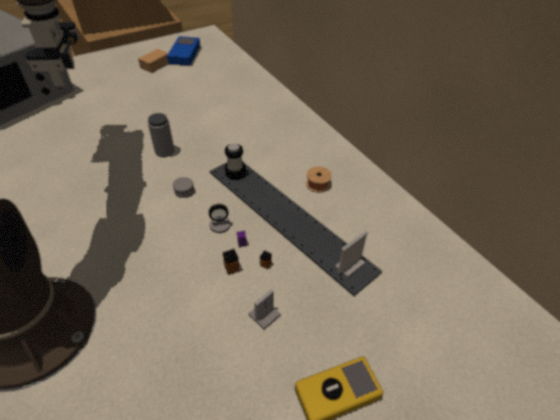

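The top view shows the lamp at (213,209), the screen at (360,186), the stage at (208,262), the lens at (265,253), the slit at (360,264), the spool at (265,152), the flask at (138,254) and the meter at (434,254). There are three sample candidates in the top view: purple (292,246), a dark-capped block at (321,240) and a dark-capped block at (311,265). In the side view they are at (241,238), (265,258) and (231,260). The block at side (231,260) / top (311,265) looks like the larger amber one, so I'll confirm it in an enlarged crop.

```bash
python3 - <<'E'
from h import *
t=cv2.imread("pics/top0.png");s=cv2.imread("pics/side0.png")
a=cv2.resize(t[160:285,190:390],(800,500),interpolation=cv2.INTER_CUBIC)
b=cv2.resize(s[165:335,165:392],(800,599),interpolation=cv2.INTER_CUBIC)
cv2.imwrite("pics/c1.png",a);cv2.imwrite("pics/c2.png",b)
E
```

```text
(no output)
```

View pics/c1.png

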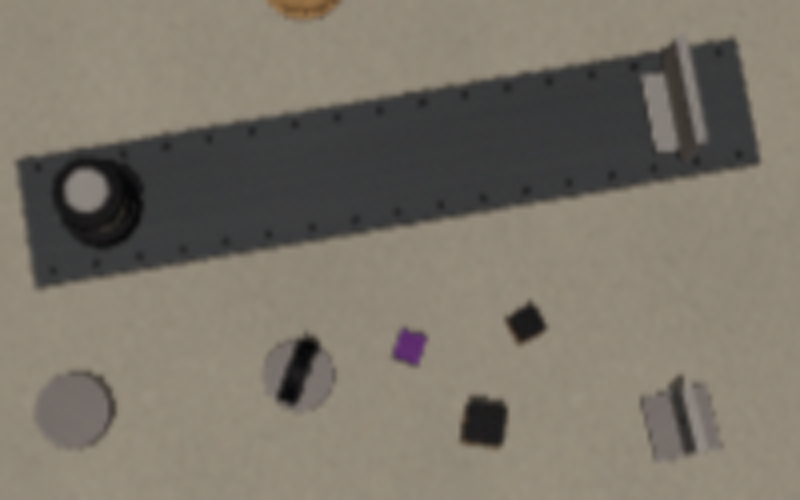

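View pics/c2.png

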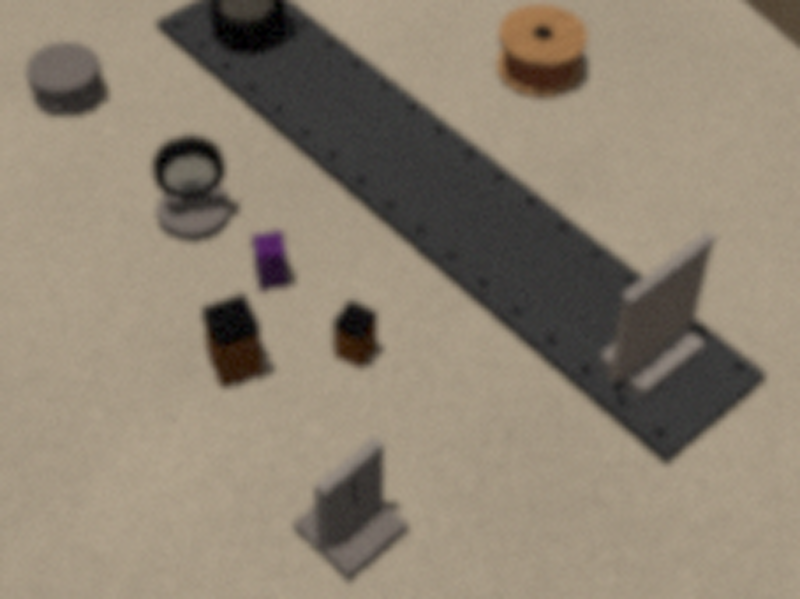

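The crops settle it. Sample = top (311,265) / side (231,260): amber, with a 10 px cap against 8 px. The block at (321,240) is the smaller amber one and (292,246) is purple. Next I'll measure everything.

```bash
cat > meas.py <<'E'
from h import *
def masks(im):
    f=cv2.resize(im,None,fx=4,fy=4,interpolation=cv2.INTER_CUBIC).astype(int)
    rb=f[...,2]-f[...,0]; V=f.max(2)
    return f,rb,V
def fit(m,c,name,z,half=12):
    """largest blob of mask near full-res pixel c -> minAreaRect centre, corners in world"""
    x0,y0,x1,y1=[int(4*v) for v in(c[0]-half,c[1]-half,c[0]+half,c[1]+half)]
    k=np.zeros(m.shape,np.uint8);k[y0:y1,x0:x1]=m[y0:y1,x0:x1]*255
    cs=cv2.findContours(k,cv2.RETR_EXTERNAL,cv2.CHAIN_APPROX_NONE)[0]
    q=max(cs,key=cv2.contourArea).reshape(-1,2)
    P=onz(name,(q+.5)/4-.5,z)[:,:2]
    r=cv2.minAreaRect((P*1000).astype(np.float32)); 
    cc,rad=cv2.minEnclosingCircle((P*1000).astype(np.float32))
    return r,cc,rad
E
python3 - <<'E'
from meas import *
im=cv2.imread("pics/top0.png");f,rb,V=masks(im)
for c in((230,270),(208,262),(258,253),(265,253),(352,266),(287,210)):print(c,im[c[1],c[0]])
bl=V<60
print("sample",fit(bl,(311,265),"top",.054)); print("small",fit(bl,(321,240),"top",.04))
g=rb<15
print("stage",fit(g,(208,262),"top",.030))
print("lensfoot",fit(g,(265,253),"top",.010))
print("lensring",fit(V<50,(265,253),"top",.065))
print("slit all",fit(g,(360,264),"top",.010,14))
print("plate",fit(V<90,(287,200),"top",.010,100))
print("flask",fit(g,(140,253),"top",.06,20))
E
```

```text
(230, 270) [121 136 145]
(208, 262) [105 109 116]
(258, 253) [108 113 119]
(265, 253) [30 30 32]
(352, 266) [104 110 116]
(287, 210) [60 60 58]
sample (((428.6840515136719, -75.87268829345703), (28.316028594970703, 30.58470916748047), 81.68084716796875), (428.3415222167969, -75.59169006347656), 18.207582473754883)
small (((502.044677734375, -107.68385314941406), (20.228784561157227, 22.08539390563965), 29.321971893310547), (502.11279296875, -107.60704040527344), 12.906494140625)
stage (((436.8343200683594, 224.5371856689453), (53.21298599243164, 56.98102569580078), 4.7962775230407715), (437.6911926269531, 224.765380859375), 28.976533889770508)
lensfoot (((465.0944519042969, 60.47920227050781), (51.435768127441406, 50.65501403808594), 36.7695426940918), (466.3870849609375, 59.9945182800293), 27.63619041442871)
lensring (((464.74224853515625, 59.4859733581543), (14.54791259765625, 47.66989517211914), 68.77322387695312), (464.7433776855469, 59.685813903808594), 23.90635871887207)
slit all (((434.17498779296875, -224.02857971191406), (55.79066467285156, 49.661338806152344), 13.63990592956543), (430.81024169921875, -224.74703979492188), 32.41191101074219)
plate (((627.9916381835938, -5.623291015625), (103.58343505859375, 558.3760375976562), 10.444440841674805), (628.2974243164062, -5.7633161544799805), 281.9427795410156)
flask (((456.71099853515625, 417.5302734375), (68.2735366821289, 91.27849578857422), 11.191264152526855), (463.66485595703125, 418.90606689453125), 45.7037353515625)
```

```bash
cat > go.py <<'E'
import sys
from h import *
from scipy.spatial.transform import Rotation as R
# usage: go.py x y z jaw_deg [x y z jaw ...] : steps in tool units from the measured pose, chained
def main(a):
    s=arm.observe(); p=s["position"]; r=R.from_rotvec(s["ee_rot"])
    print("t",round(s["clock"],2),"p",p.round(4),"jaw",np.degrees(np.arctan2(r.as_matrix()[1,1],r.as_matrix()[0,1])).round(1),"tiltz",r.as_matrix()[:,2].round(3),"w",round(s["width"]*92,1),"q7",s["joints"][6].round(2),"F",s["force"].round(1))
    for i in range(0,len(a),4):
        t=np.array(a[i:i+3]); j=np.radians(a[i+3]); y=np.array([np.cos(j),np.sin(j),0]); z=np.array([0,0,-1.])
        rt=R.from_matrix(np.c_[np.cross(y,z),y,z])
        d=r.inv().apply(t-p)/.06; w=np.degrees((r.inv()*rt).as_rotvec())/10
        print("xyz",d.round(2),"twist",w.round(2),"rows>=",round(max(np.linalg.norm(d)*60/62.5,np.linalg.norm(w)/1.07),1))
        p,r=t,rt
main([float(v) for v in sys.argv[1:]])
E
python3 - <<'E'
from meas import *
C=np.array([(17,158),(737,38),(760,163),(38,288)])/4+[190-.4,160-.4]
P=onz("top",C,.01);print(P.round(4),P.mean(0))
print([np.linalg.norm(P[i]-P[i-1]).round(3) for i in range(4)])
S=np.array([(642,395),(708,380),(720,445),(655,462)])/4+[189.6,159.6]
P=onz("top",S,.01);print("slit",P.round(4),P.mean(0))
S=np.array([(675,378),(690,452)])/4+[189.6,159.6]
print("slit top",onz("top",S,.074).round(4))
# side-view check of projected estimates
im=cv2.imread("pics/side0.png")
for n,q in dict(plate=(.628,-.006,.01),lamp=(.588,.211,.108),scr=(.668,-.222,.107),slit=(.43,-.225,.074),lens=(.465,.06,.075),stage=(.437,.2245,.03),sample=(.4287,-.076,.054)).items():
    u=proj("side",q)[0]; print(n,u.round(1)); cv2.circle(im,tuple(int(v) for v in u.round()),2,(0,0,255),-1)
cv2.imwrite("pics/chk.png",cv2.resize(im[130:340,150:400],(714,600)))
E
python3 go.py .437 .2245 .12 10.4
```

```text
[[ 0.6277  0.2771  0.01  ]
 [ 0.7252 -0.2732  0.01  ]
 [ 0.6278 -0.2888  0.01  ]
 [ 0.5285  0.258   0.01  ]] [ 0.6272977  -0.00673365  0.01      ]
[np.float64(0.101), np.float64(0.559), np.float64(0.099), np.float64(0.556)]
slit [[ 0.4511 -0.1964  0.01  ]
 [ 0.4626 -0.2461  0.01  ]
 [ 0.4142 -0.2543  0.01  ]
 [ 0.4014 -0.2055  0.01  ]] [ 0.43233254 -0.22557173  0.01      ]
slit top [[ 0.4599 -0.2122  0.074 ]
 [ 0.4071 -0.2222  0.074 ]]
plate [287.4 215.3]
lamp [233.3 146.3]
scr [355.5 239.4]
slit [263.7 296.2]
lens [218.  205.3]
stage [183.6 183.8]
sample [230.7 253.8]
t 0.1 p [0.2767 0.5599 0.2093] jaw 63.7 tiltz [-0.    -0.001 -1.   ] w 92.1 q7 -0.08 F [-0.6  0.5  0.2]
xyz [-4.87 -3.83  1.49] twist [-0.01  0.    5.33] rows>= 6.1
```

View pics/chk.png

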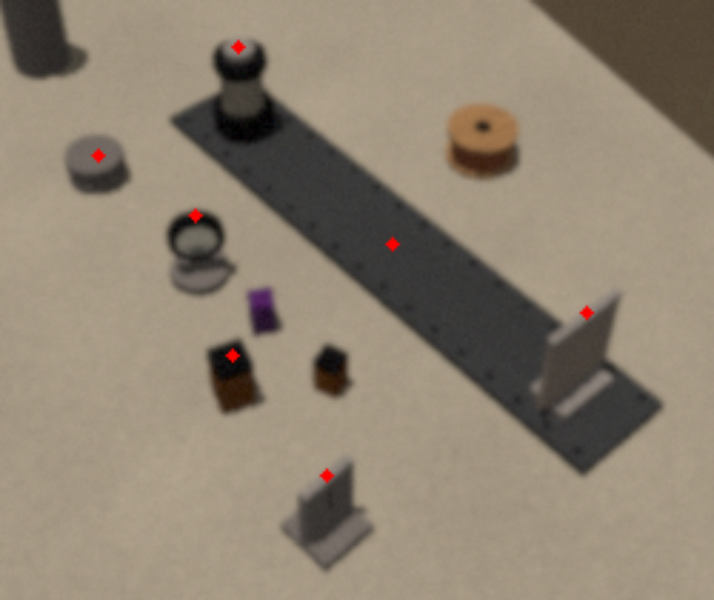

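The projected points land on their objects in the side view, so both cameras agree. I'll fetch the stage first.

{"fn": "jog_arm", "kwargs": {
  "moves": [
    {"twist":[0,0,5.33],"xyz":[-4.87,-3.83,0.4],"grip":-1},
    {"twist":[0,0,5.33],"xyz":[-4.87,-3.83,0.4],"grip":-1},
    {"twist":[0,0,5.33],"xyz":[-4.87,-3.83,0.4],"grip":-1},
    {"twist":[0,0,5.33],"xyz":[-4.87,-3.83,0.4],"grip":-1},
    {"twist":[0,0,5.33],"xyz":[-4.87,-3.83,0.4],"grip":-1}
  ],
  "force": 20
}}

```text
clock: 0.72
position: [0.4117, 0.277, 0.1897]
ee_rot: [-2.018, -2.408, -0.0]
force: [0.2, 0.7, -0.4]
width: 1.002
```

```bash
python3 go.py .437 .2245 .1 10.2 .437 .2245 .02 10.2
```

```text
t 0.72 p [0.4117 0.277  0.1897] jaw 10.1 tiltz [ 0.  0. -1.] w 92.1 q7 -0.43 F [ 0.2  0.7 -0.4]
xyz [-0.94  0.26  1.5 ] twist [ 0.   -0.   -0.01] rows>= 1.7
xyz [0.   0.   1.33] twist [0. 0. 0.] rows>= 1.3
```

{"fn": "jog_arm", "kwargs": {
  "moves": [
    {"twist":[0,0,0],"xyz":[-0.94,0.26,1.5],"grip":-1},
    {"twist":[0,0,0],"xyz":[-0.94,0.26,1.5],"grip":-1},
    {"twist":[0,0,0],"xyz":[-0.94,0.26,1.5],"grip":-1},
    {"twist":[0,0,0],"xyz":[-0.94,0.26,1.5],"grip":-1}
  ]
}}

```text
clock: 1.23
position: [0.4369, 0.2273, 0.1006]
ee_rot: [-2.01, -2.414, -0.001]
force: [0.1, 0.4, 0.6]
width: 1.002
```

```bash
python3 go.py .437 .2245 .02 10.2
```

```text
t 1.23 p [0.4369 0.2273 0.1006] jaw 10.4 tiltz [ 0.     0.001 -1.   ] w 92.2 q7 -0.25 F [0.1 0.4 0.6]
xyz [-0.05 -0.01  1.34] twist [ 0.   -0.    0.02] rows>= 1.3
```

Down onto the stage, then close.

{"fn": "jog_arm", "kwargs": {
  "moves": [
    {"twist":[0,0,0],"xyz":[-0.05,0,0.67],"grip":-1},
    {"twist":[0,0,0],"xyz":[-0.05,0,1.34],"grip":-1},
    {"twist":[0,0,0],"xyz":[-0.05,0,1.34],"grip":-1},
    {"twist":[0,0,0],"xyz":[-0.05,0,1.34],"grip":-1}
  ]
}}

```text
clock: 1.72
position: [0.4381, 0.2247, 0.0212]
ee_rot: [2.009, 2.415, 0.004]
force: [1.0, 0.7, 0.2]
width: 1.002
```

{"fn": "jog_arm", "kwargs": {
  "moves": [
    {"twist":[0,0,0],"xyz":[0,0,0],"grip":0.5},
    {"twist":[0,0,0],"xyz":[0,0,0],"grip":0.5},
    {"twist":[0,0,0],"xyz":[0,0,0],"grip":0.5},
    {"twist":[0,0,0],"xyz":[0,0,0],"grip":0.5},
    {"twist":[0,0,0],"xyz":[0,0,0],"grip":0.5}
  ]
}}

```text
clock: 2.35
position: [0.4373, 0.2233, 0.0195]
ee_rot: [-2.011, -2.414, 0.0]
force: [0.6, 0.7, -0.0]
width: 0.502
```

```bash
python3 go.py .437 .2245 .16 10.2 .6468 -.115 .16 10.2
```

```text
t 2.35 p [0.4373 0.2233 0.0195] jaw 10.4 tiltz [-0. -0. -1.] w 46.2 q7 -0.18 F [ 0.6  0.7 -0. ]
xyz [ 0.02 -0.   -2.34] twist [-0.    0.    0.02] rows>= 2.2
xyz [-6.19  2.44  0.  ] twist [0. 0. 0.] rows>= 6.4
```

{"fn": "jog_arm", "kwargs": {
  "moves": [
    {"twist":[0,0,0],"xyz":[0,0,0],"grip":0.5},
    {"twist":[0,0,0],"xyz":[0,0,0],"grip":0.5}
  ]
}}

```text
clock: 2.6
position: [0.4372, 0.2233, 0.0194]
ee_rot: [-2.011, -2.414, 0.0]
force: [-0.1, -0.5, 0.5]
width: 0.295
```

```bash
python3 - <<'E'
from h import *
s=snap("side","s2.png");t=snap("top","t2.png")
u=proj("side",(.437,.2245,.03))[0].astype(int);v=proj("top",(.437,.2245,.03))[0].astype(int)
f=lambda im,u:cv2.resize(im[u[1]-40:u[1]+40,u[0]-40:u[0]+40],(400,400),interpolation=cv2.INTER_CUBIC)
cv2.imwrite("pics/c3.png",np.hstack([f(s,u),f(t,v)]))
print(arm.observe()["width"]*92)
E
```

```text
23.692707688427596
```

View pics/c3.png

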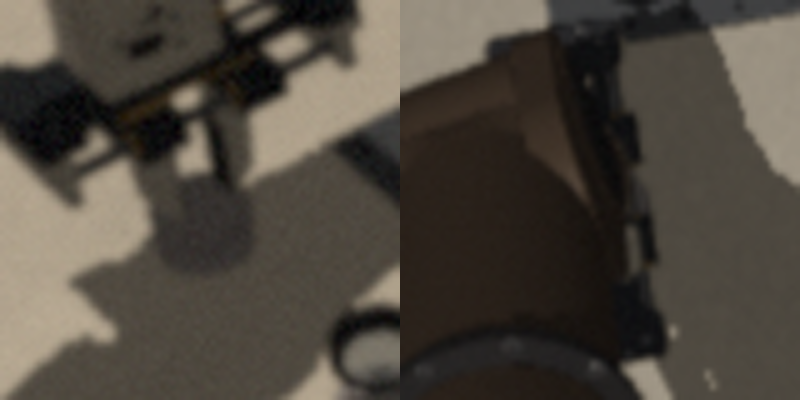

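The fingers closed to 24 mm without holding the stage, and in the side crop their tips sit above or behind the disc. I'll compare where the tips should project with where they actually appear.

```bash
python3 - <<'E'
from h import *
s=cv2.imread("pics/s2.png"); st=arm.observe(); p=st["position"]; j=np.radians(10.4); y=np.array([np.cos(j),np.sin(j),0])
im=cv2.convertScaleAbs(s,alpha=1.8)
u=proj("side",(.437,.2245,.03))[0].astype(int); x0,y0=u-[40,50]
c=cv2.resize(im[y0:y0+70,x0:x0+80],(800,700)[:2] if 0 else (640,560),interpolation=cv2.INTER_CUBIC)
for k,off in enumerate([(0,0,-.011),(0,.04,-.011),(0,0,.015)]):
  for sg in(-1,1):
    v=(proj("side",p+np.array(off)+sg*.012*y)[0]-[x0,y0]+.5)*8
    print(off,v.round(0)); cv2.circle(c,tuple(v.astype(int)),5,[(0,0,255),(0,255,0),(255,0,0)][k],-1)
cv2.imwrite("pics/c4.png",c)
E
```

```text
(0, 0, -0.011) [310. 474.]
(0, 0, -0.011) [369. 442.]
(0, 0.04, -0.011) [265. 406.]
(0, 0.04, -0.011) [323. 376.]
(0, 0, 0.015) [299. 418.]
(0, 0, 0.015) [358. 387.]
```

View pics/c4.png

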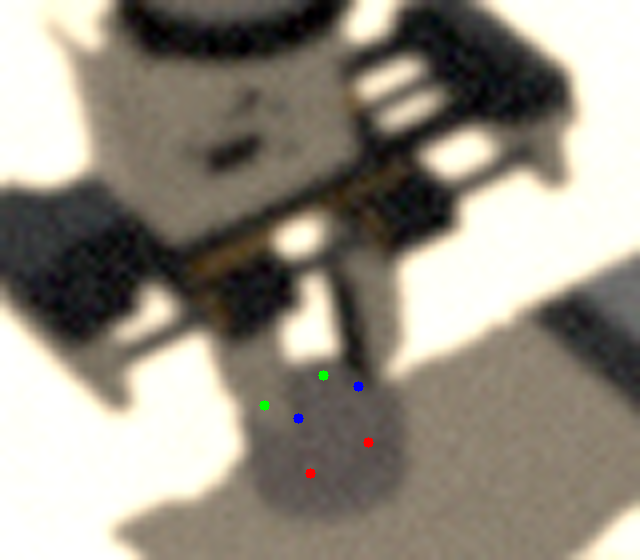

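The hand looks high, or offset along the side camera's view direction, compared with its reported pose. I'll lift, move to a clear spot and check the fingertips there.

{"fn": "jog_arm", "kwargs": {
  "moves": [
    {"twist":[0,0,0],"xyz":[0,0,-1.33],"grip":0.5},
    {"twist":[0,0,0],"xyz":[0,0,-1.33],"grip":0.9},
    {"twist":[0,0,0],"xyz":[-1.33,0,-1.33],"grip":0.9},
    {"twist":[0,0,0],"xyz":[-1.33,0,-1.33],"grip":0.9},
    {"twist":[0,0,0],"xyz":[-1.33,0,-1.33],"grip":0.9}
  ]
}}

```text
clock: 3.32
position: [0.4518, 0.1437, 0.0993]
ee_rot: [2.014, 2.411, -0.0]
force: [0.8, -0.7, 0.0]
width: 0.052
```

{"fn": "jog_arm", "kwargs": {
  "moves": [
    {"twist":[0,0,0],"xyz":[0,0,0.83],"grip":0.9},
    {"twist":[0,0,0],"xyz":[0,0,0.83],"grip":0.9},
    {"twist":[0,0,0],"xyz":[0,0,0.83],"grip":0.9},
    {"twist":[0,0,0],"xyz":[0,0,0.83],"grip":0.9}
  ]
}}

```text
clock: 3.82
position: [0.4525, 0.1457, 0.0508]
ee_rot: [2.01, 2.414, 0.003]
force: [0.3, -0.2, -0.2]
width: 0.048
```

```bash
python3 - <<'E'
from h import *
s=snap("side","s3.png"); st=arm.observe(); p=st["position"];print(p,st["width"]*92,st["force"])
im=cv2.convertScaleAbs(s,alpha=1.5)
u=proj("side",p)[0].astype(int); x0,y0=u-[40,45]
c=cv2.resize(im[y0:y0+75,x0:x0+80],(640,600),interpolation=cv2.INTER_CUBIC)
for k,off in enumerate([(0,0,-.011),(0,0,.012)]):
    v=(proj("side",p+np.array(off))[0]-[x0,y0]+.5)*8
    print(off,v.round(0)); cv2.circle(c,tuple(v.astype(int)),4,[(0,0,255),(255,0,0)][k],-1)
cv2.imwrite("pics/c5.png",c)
E
```

```text
[0.45247926 0.14555216 0.05072066] 4.7207731933799035 [ 0.0890432  -0.54562648 -0.16893923]
(0, 0, -0.011) [328. 392.]
(0, 0, 0.012) [320. 342.]
```

View pics/c5.png

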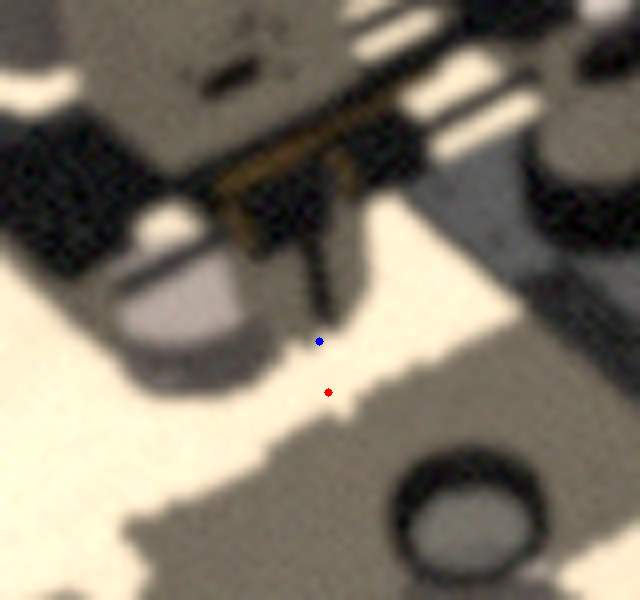

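The tips appear at about (318,335), where (328,392) is expected. That is either 25 mm too high or too far back along the ray. A gentle touch on the table will tell which.

{"fn": "jog_arm", "kwargs": {
  "moves": [
    {"twist":[0,0,0],"xyz":[0,0,0.3],"grip":0.9},
    {"twist":[0,0,0],"xyz":[0,0,0.6],"grip":0.9},
    {"twist":[0,0,0],"xyz":[0,0,0.6],"grip":0.9},
    {"twist":[0,0,0],"xyz":[0,0,0.6],"grip":0.9}
  ]
}}

```text
clock: 4.38
position: [0.4522, 0.1451, 0.0144]
ee_rot: [2.011, 2.413, 0.002]
force: [0.6, -0.1, 0.0]
width: 0.05
```

{"fn": "jog_arm", "kwargs": {
  "moves": [
    {"twist":[0,0,0],"xyz":[0,0,0.04],"grip":0.9},
    {"twist":[0,0,0],"xyz":[0,0,0.07],"grip":0.9},
    {"twist":[0,0,0],"xyz":[0,0,0.07],"grip":0.9}
  ]
}}

```text
clock: 4.75
position: [0.4517, 0.1449, 0.0093]
ee_rot: [-2.011, -2.414, -0.0]
force: [0.7, -0.1, -0.4]
width: 0.05
```

{"fn": "jog_arm", "kwargs": {
  "moves": [
    {"twist":[0,0,0],"xyz":[0,0,0.04],"grip":0.9},
    {"twist":[0,0,0],"xyz":[0,0,0.07],"grip":0.9},
    {"twist":[0,0,0],"xyz":[0,0,0.07],"grip":0.9}
  ]
}}

```text
clock: 5.12
position: [0.4516, 0.1448, 0.0049]
ee_rot: [-2.011, -2.414, 0.0]
force: [0.9, -0.0, -0.7]
width: 0.052
```

There is no contact below the expected 11 mm, so the height offset is real. I'll keep going down in small steps.

{"fn": "jog_arm", "kwargs": {
  "moves": [
    {"twist":[0,0,0],"xyz":[0,0,0.07],"grip":0.9},
    {"twist":[0,0,0],"xyz":[0,0,0.13],"grip":0.9},
    {"twist":[0,0,0],"xyz":[0,0,0.13],"grip":0.9}
  ]
}}

```text
clock: 5.5
position: [0.4514, 0.1447, -0.0031]
ee_rot: [-2.011, -2.413, 0.001]
force: [-0.2, -1.1, 0.6]
width: 0.054
```

{"fn": "jog_arm", "kwargs": {
  "moves": [
    {"twist":[0,0,0],"xyz":[0,0,0.03],"grip":0.9},
    {"twist":[0,0,0],"xyz":[0,0,0.07],"grip":0.9},
    {"twist":[0,0,0],"xyz":[0,0,0.07],"grip":0.9}
  ]
}}

```text
clock: 5.88
position: [0.4516, 0.1448, -0.0071]
ee_rot: [-2.011, -2.414, 0.0]
force: [-0.2, -0.5, 0.7]
width: 0.053
```

{"fn": "jog_arm", "kwargs": {
  "moves": [
    {"twist":[0,0,0],"xyz":[0,0,0.03],"grip":0.9},
    {"twist":[0,0,0],"xyz":[0,0,0.05],"grip":0.9},
    {"twist":[0,0,0],"xyz":[0,0,0.05],"grip":0.9}
  ]
}}

```text
clock: 6.25
position: [0.4516, 0.1449, -0.01]
ee_rot: [-2.011, -2.414, 0.0]
force: [-0.4, 0.4, -0.4]
width: 0.052
```

{"fn": "jog_arm", "kwargs": {
  "moves": [
    {"twist":[0,0,0],"xyz":[0,0,0.03],"grip":0.9},
    {"twist":[0,0,0],"xyz":[0,0,0.05],"grip":0.9},
    {"twist":[0,0,0],"xyz":[0,0,0.05],"grip":0.9}
  ]
}}

```text
clock: 6.62
position: [0.4516, 0.1448, -0.013]
ee_rot: [-2.011, -2.414, 0.0]
force: [-0.1, 0.6, -0.7]
width: 0.046
```

```bash
python3 - <<'E'
from h import *
s=snap("side","s4.png"); st=arm.observe(); p=st["position"];print(p,st["width"]*92,st["force"])
im=cv2.convertScaleAbs(s,alpha=1.5)
u=proj("side",p)[0].astype(int); x0,y0=u-[40,45]
c=cv2.resize(im[y0:y0+75,x0:x0+80],(640,600),interpolation=cv2.INTER_CUBIC)
v=(proj("side",(p[0],p[1],0))[0]-[x0,y0]+.5)*8
print(v.round(0)); cv2.circle(c,tuple(v.astype(int)),4,(0,0,255),-1)
cv2.imwrite("pics/c6.png",c)
E
```

```text
[ 0.45166068  0.14483974 -0.01294267] 4.192204387361529 [ 0.06247757 -0.84775131 -0.87090911]
[325. 343.]
```

View pics/c6.png

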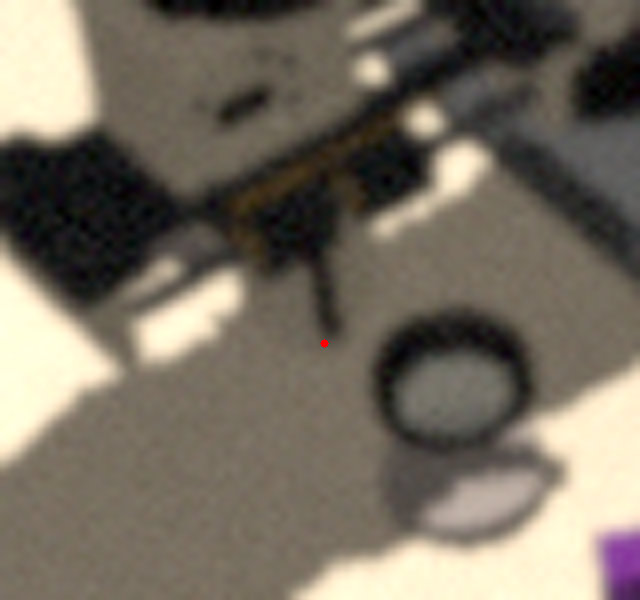

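The tips are almost on the table at a reported z of -0.013, and laterally they match. One or two more small steps should find contact.

{"fn": "jog_arm", "kwargs": {
  "moves": [
    {"twist":[0,0,0],"xyz":[0,0,0.02],"grip":0.9},
    {"twist":[0,0,0],"xyz":[0,0,0.03],"grip":0.9},
    {"twist":[0,0,0],"xyz":[0,0,0.03],"grip":0.9}
  ]
}}

```text
clock: 7.05
position: [0.4517, 0.1449, -0.0147]
ee_rot: [-2.011, -2.414, 0.0]
force: [-0.2, 0.1, 0.9]
width: 0.05
```

{"fn": "jog_arm", "kwargs": {
  "moves": [
    {"twist":[0,0,0],"xyz":[0,0,0.02],"grip":0.9},
    {"twist":[0,0,0],"xyz":[0,0,0.03],"grip":0.9},
    {"twist":[0,0,0],"xyz":[0,0,0.03],"grip":0.9}
  ]
}}

```text
clock: 7.42
position: [0.4517, 0.1449, -0.0164]
ee_rot: [-2.011, -2.414, -0.0]
force: [-1.4, -0.6, 3.6]
width: 0.051
```

Contact comes at a reported z of -0.016, while a TCP with tips 11 mm ahead should read +0.011. So reported z is 27 mm too low, and I'll correct for it in the helper and retry the stage.

```bash
sed -i 's/p=s\["position"\];/p=s["position"]+[0,0,.027];/' go.py; python3 go.py .4517 .1449 .1 10.2 .437 .2245 .1 10.2 .437 .2245 .018 10.2
```

```text
t 7.42 p [0.4517 0.1449 0.0106] jaw 10.4 tiltz [ 0.  0. -1.] w 4.7 q7 0.03 F [-1.4 -0.6  3.6]
xyz [ 0.    0.   -1.49] twist [ 0.   -0.    0.02] rows>= 1.4
xyz [ 1.35 -0.01  0.  ] twist [0. 0. 0.] rows>= 1.3
xyz [0.   0.   1.37] twist [0. 0. 0.] rows>= 1.3
```

{"fn": "jog_arm", "kwargs": {
  "moves": [
    {"twist":[0,0,0],"xyz":[0,0,-1.5],"grip":-1},
    {"twist":[0,0,0],"xyz":[0,0,-1.5],"grip":-1},
    {"twist":[0,0,0],"xyz":[1.35,0,-1.5],"grip":-1},
    {"twist":[0,0,0],"xyz":[1.35,0,-1.5],"grip":-1},
    {"twist":[0,0,0],"xyz":[1.35,0,-1.5],"grip":-1}
  ]
}}

```text
clock: 8.05
position: [0.4364, 0.2257, 0.0732]
ee_rot: [-2.007, -2.417, 0.001]
force: [0.5, -0.9, -0.4]
width: 0.542
```

{"fn": "jog_arm", "kwargs": {
  "moves": [
    {"twist":[0,0,0],"xyz":[0,0,0],"grip":-1},
    {"twist":[0,0,0],"xyz":[0,0,0],"grip":-1},
    {"twist":[0,0,0],"xyz":[0,0,0],"grip":-1}
  ]
}}

```text
clock: 8.43
position: [0.4373, 0.2235, 0.0735]
ee_rot: [2.013, 2.412, -0.0]
force: [-0.7, 0.1, 0.6]
width: 0.87
```

```bash
python3 go.py .437 .2245 .018 10.2
```

```text
t 8.43 p [0.4373 0.2235 0.1005] jaw 10.3 tiltz [-0. -0. -1.] w 80.1 q7 -0.2 F [-0.7  0.1  0.6]
xyz [ 0.02 -0.    1.37] twist [-0.    0.    0.01] rows>= 1.3
```

{"fn": "jog_arm", "kwargs": {
  "moves": [
    {"twist":[0,0,0],"xyz":[0.02,0,0],"grip":-1},
    {"twist":[0,0,0],"xyz":[0.02,0,0.7],"grip":-1},
    {"twist":[0,0,0],"xyz":[0.02,0,1.37],"grip":-1},
    {"twist":[0,0,0],"xyz":[0.02,0,1.37],"grip":-1},
    {"twist":[0,0,0],"xyz":[0.02,0,1.37],"grip":-1}
  ]
}}

```text
clock: 9.05
position: [0.4374, 0.2258, -0.0077]
ee_rot: [2.011, 2.413, 0.001]
force: [-0.5, 0.2, 0.3]
width: 1.003
```

{"fn": "jog_arm", "kwargs": {
  "moves": [
    {"twist":[0,0,0],"xyz":[0,0,0],"grip":0.2},
    {"twist":[0,0,0],"xyz":[0,0,0],"grip":0.2},
    {"twist":[0,0,0],"xyz":[0,0,0],"grip":0.2},
    {"twist":[0,0,0],"xyz":[0,0,0],"grip":0.2},
    {"twist":[0,0,0],"xyz":[0,0,0],"grip":0.2}
  ]
}}

```text
clock: 9.68
position: [0.4369, 0.2258, -0.0085]
ee_rot: [-2.011, -2.414, -0.0]
force: [-1.3, -0.2, 4.1]
width: 0.604
```

{"fn": "jog_arm", "kwargs": {
  "moves": [
    {"twist":[0,0,0],"xyz":[0,0,0],"grip":0.2},
    {"twist":[0,0,0],"xyz":[0,0,0],"grip":0.2}
  ]
}}

```text
clock: 9.93
position: [0.4368, 0.2258, -0.0085]
ee_rot: [-2.011, -2.414, -0.0]
force: [-1.8, -1.6, 5.7]
width: 0.605
```

```bash
python3 go.py .437 .2245 .16 10.2 .6468 -.115 .16 10.2
```

```text
t 9.93 p [0.4368 0.2258 0.0185] jaw 10.4 tiltz [-0.  0. -1.] w 55.7 q7 -0.14 F [-1.8 -1.6  5.7]
xyz [-0.02 -0.   -2.36] twist [ 0.   -0.    0.02] rows>= 2.3
xyz [-6.19  2.44  0.  ] twist [0. 0. 0.] rows>= 6.4
```

The stage is gripped at 55.7 mm, as the 56 mm disc should give. Lift and carry.

{"fn": "jog_arm", "kwargs": {
  "moves": [
    {"twist":[0,0,0],"xyz":[0,0,-1],"grip":0.2},
    {"twist":[0,0,0],"xyz":[0,0,-2],"grip":0.2},
    {"twist":[0,0,0],"xyz":[-0.8,0.3,-2.3],"grip":0.2},
    {"twist":[0,0,0],"xyz":[-1.6,0.6,-2.3],"grip":0.2},
    {"twist":[0,0,0],"xyz":[-2.4,0.9,-2.3],"grip":0.2}
  ]
}}

```text
clock: 10.55
position: [0.5165, 0.0928, 0.1295]
ee_rot: [2.01, 2.415, 0.001]
force: [1.1, 0.4, -1.9]
width: 0.603
```

{"fn": "jog_arm", "kwargs": {
  "moves": [
    {"twist":[0,0,0],"xyz":[-0.8,0.32,0],"grip":0.2},
    {"twist":[0,0,0],"xyz":[-1.6,0.64,0],"grip":0.2},
    {"twist":[0,0,0],"xyz":[-2.4,0.96,0],"grip":0.2},
    {"twist":[0,0,0],"xyz":[-3.2,1.28,0],"grip":0.2},
    {"twist":[0,0,0],"xyz":[-3.8,1.54,0],"grip":0.2}
  ]
}}

```text
clock: 11.18
position: [0.6483, -0.1162, 0.1286]
ee_rot: [-2.012, -2.412, 0.002]
force: [1.1, 0.4, -2.7]
width: 0.604
```

```bash
python3 go.py .6468 -.115 .08 10.2 .6468 -.115 .030 10.2
```

```text
t 11.18 p [ 0.6483 -0.1162  0.1556] jaw 10.3 tiltz [-0.001 -0.001 -1.   ] w 55.6 q7 0.5 F [ 1.1  0.4 -2.7]
xyz [ 0.03 -0.02  1.26] twist [-0.01  0.    0.01] rows>= 1.2
xyz [0.   0.   0.83] twist [0. 0. 0.] rows>= 0.8
```

{"fn": "jog_arm", "kwargs": {
  "moves": [
    {"twist":[0,0,0],"xyz":[0.02,0,0.7],"grip":0.2},
    {"twist":[0,0,0],"xyz":[0.02,0,1.4],"grip":0.2},
    {"twist":[0,0,0],"xyz":[0.02,0,1.8],"grip":0.2},
    {"twist":[0,0,0],"xyz":[0.02,0,2.0],"grip":0.2},
    {"twist":[0,0,0],"xyz":[0.02,0,2.0],"grip":0.2}
  ]
}}

```text
clock: 11.8
position: [0.6473, -0.1125, 0.0087]
ee_rot: [-2.01, -2.413, 0.001]
force: [0.3, -0.7, -1.2]
width: 0.601
```

```bash
python3 go.py .6468 -.115 .0285 10.2
```

```text
t 11.8 p [ 0.6473 -0.1125  0.0357] jaw 10.4 tiltz [-0.001  0.    -1.   ] w 55.3 q7 0.55 F [ 0.3 -0.7 -1.2]
xyz [-0.04 -0.02  0.12] twist [-0.01 -0.    0.02] rows>= 0.1
```

{"fn": "jog_arm", "kwargs": {
  "moves": [
    {"twist":[0,0,0],"xyz":[-0.04,0,0.05],"grip":0.2},
    {"twist":[0,0,0],"xyz":[-0.04,0,0.1],"grip":0.2},
    {"twist":[0,0,0],"xyz":[-0.04,0,0.11],"grip":0.2},
    {"twist":[0,0,0],"xyz":[-0.04,0,0.11],"grip":0.2}
  ]
}}

```text
clock: 12.3
position: [0.6484, -0.1148, 0.0029]
ee_rot: [2.011, 2.414, 0.0]
force: [0.2, -0.5, -2.7]
width: 0.601
```

{"fn": "jog_arm", "kwargs": {
  "moves": [
    {"twist":[0,0,0],"xyz":[0,0,0],"grip":-1},
    {"twist":[0,0,0],"xyz":[0,0,0],"grip":-1},
    {"twist":[0,0,0],"xyz":[0,0,0],"grip":-1},
    {"twist":[0,0,0],"xyz":[0,0,0],"grip":-1}
  ]
}}

```text
clock: 12.8
position: [0.6483, -0.1149, 0.0028]
ee_rot: [2.011, 2.414, 0.0]
force: [-0.4, 0.0, -0.8]
width: 0.975
```

```bash
python3 go.py .6468 -.115 .19 10.2 .43233 -.22557 .17 100.2
```

```text
t 12.8 p [ 0.6483 -0.1149  0.0298] jaw 10.4 tiltz [ 0.  0. -1.] w 89.7 q7 0.56 F [-0.4  0.  -0.8]
xyz [ 0.   -0.02 -2.67] twist [ 0.   -0.    0.02] rows>= 2.6
xyz [-1.18 -3.84  0.33] twist [ 0.  0. -9.] rows>= 8.4
```

{"fn": "jog_arm", "kwargs": {
  "moves": [
    {"twist":[0,0,0],"xyz":[0,0,-0.9],"grip":-1},
    {"twist":[0,0,0],"xyz":[0,0,-1.9],"grip":-1},
    {"twist":[0,0,0],"xyz":[0,0,-2.5],"grip":-1},
    {"twist":[0,0,1],"xyz":[0,0,-2.7],"grip":-1},
    {"twist":[0,0,2],"xyz":[0,0,-2.7],"grip":-1}
  ]
}}

```text
clock: 13.42
position: [0.649, -0.1151, 0.1665]
ee_rot: [2.404, 2.02, 0.004]
force: [-0.5, 0.1, -0.8]
width: 0.998
```

```bash
python3 go.py .43233 -.22557 .19 -79.8
```

```text
t 13.43 p [ 0.649  -0.1151  0.1935] jaw -9.9 tiltz [ 0.003  0.    -1.   ] w 91.9 q7 0.19 F [-0.5  0.1 -0.8]
xyz [-2.44 -3.24  0.05] twist [ 0.01 -0.01  6.99] rows>= 6.5
```

{"fn": "jog_arm", "kwargs": {
  "moves": [
    {"twist":[0,0,1],"xyz":[-0.5,-0.7,0],"grip":-1},
    {"twist":[0,0,2],"xyz":[-1,-1.4,0],"grip":-1},
    {"twist":[0,0,3],"xyz":[-1.5,-2.1,0],"grip":-1},
    {"twist":[0,0,4],"xyz":[-2,-2.8,0],"grip":-1},
    {"twist":[0,0,5],"xyz":[-2.44,-3.24,0.05],"grip":-1}
  ]
}}

```text
clock: 14.05
position: [0.4301, -0.2275, 0.1619]
ee_rot: [-3.034, -0.814, -0.001]
force: [0.1, -0.4, -0.1]
width: 1.003
```

```bash
python3 go.py .43233 -.22557 .14 -79.8 .43233 -.22557 .058 -79.8
python3 - <<'E'
from meas import *
im=snap("top","t5.png");f,rb,V=masks(im)
print("stage?",fit(rb<12,(316,216),"top",.04))
cv2.imwrite("pics/c7.png",cv2.resize(im[150:290,190:390],(800,560),interpolation=cv2.INTER_CUBIC))
E
```

```text
t 14.05 p [ 0.4301 -0.2275  0.1889] jaw -60.0 tiltz [ 0.001  0.001 -1.   ] w 92.3 q7 -0.33 F [ 0.1 -0.4 -0.1]
xyz [ 0.05 -0.01  0.82] twist [-0.   -0.01  1.98] rows>= 1.9
xyz [0.   0.   1.37] twist [0. 0. 0.] rows>= 1.3
stage? (((597.286865234375, -91.3095703125), (28.615629196166992, 71.10292053222656), 0.39775535464286804), (597.287109375, -91.3095703125), 38.3224983215332)
```

View pics/c7.png

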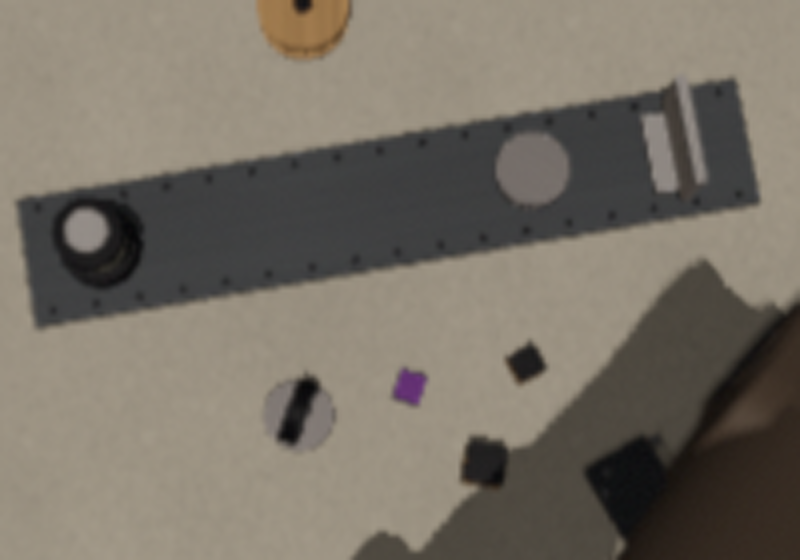

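The stage stands on the plate at crop (533,168), near the centre line. Next, the slit.

{"fn": "jog_arm", "kwargs": {
  "moves": [
    {"twist":[0,0,1],"xyz":[0.05,0,0.4],"grip":-1},
    {"twist":[0,0,1.98],"xyz":[0.05,0,0.8],"grip":-1},
    {"twist":[0,0,1.98],"xyz":[0.05,0,0.8],"grip":-1},
    {"twist":[0,0,1.98],"xyz":[0.05,0,0.8],"grip":-1}
  ]
}}

```text
clock: 14.6
position: [0.4351, -0.2256, 0.1144]
ee_rot: [3.127, 0.296, 0.001]
force: [-0.0, -0.2, 0.1]
width: 1.001
```

```bash
python3 go.py .43233 -.22557 .058 -79.8
python3 - <<'E'
from meas import *
im=cv2.imread("pics/t5.png");f,rb,V=masks(im)
print("stage",fit(V>85,(322.8,191.7),"top",.04,11))
E
```

```text
t 14.6 p [ 0.4351 -0.2256  0.1414] jaw -79.2 tiltz [ 0. -0. -1.] w 92.1 q7 -0.54 F [-0.  -0.2  0.1]
xyz [-0.05 -0.01  1.39] twist [ 0.   -0.    0.06] rows>= 1.3
stage (((647.8572387695312, -113.150390625), (54.72356414794922, 55.584197998046875), 89.85198974609375), (648.2086181640625, -112.79240417480469), 28.747589111328125)
```

{"fn": "jog_arm", "kwargs": {
  "moves": [
    {"twist":[0,0,0.06],"xyz":[-0.05,0,0.6],"grip":-1},
    {"twist":[0,0,0.06],"xyz":[-0.05,0,1.2],"grip":-1},
    {"twist":[0,0,0.06],"xyz":[-0.05,0,1.39],"grip":-1},
    {"twist":[0,0,0.06],"xyz":[-0.05,0,1.39],"grip":0.5},
    {"twist":[0,0,0.06],"xyz":[-0.05,0,1.39],"grip":1}
  ]
}}

```text
clock: 15.22
position: [0.4328, -0.2264, 0.0316]
ee_rot: [3.129, 0.275, 0.003]
force: [0.8, 0.1, 0.5]
width: 0.832
```

{"fn": "jog_arm", "kwargs": {
  "moves": [
    {"twist":[0,0,0],"xyz":[0,0,0],"grip":1},
    {"twist":[0,0,0],"xyz":[0,0,0],"grip":1},
    {"twist":[0,0,0],"xyz":[0,0,0],"grip":1},
    {"twist":[0,0,0],"xyz":[0,0,0],"grip":1},
    {"twist":[0,0,0],"xyz":[0,0,0],"grip":1}
  ]
}}

```text
clock: 15.85
position: [0.4318, -0.2259, 0.0303]
ee_rot: [-3.13, -0.274, 0.0]
force: [-0.1, 0.3, -0.0]
width: 0.288
```

{"fn": "jog_arm", "kwargs": {
  "moves": [
    {"twist":[0,0,0],"xyz":[0,0,0],"grip":1},
    {"twist":[0,0,0],"xyz":[0,0,0],"grip":1},
    {"twist":[0,0,0],"xyz":[0,0,0],"grip":1}
  ]
}}

```text
clock: 16.23
position: [0.4316, -0.2257, 0.0301]
ee_rot: [-3.129, -0.274, 0.001]
force: [0.2, -0.5, -2.7]
width: 0.085
```

```bash
python3 go.py .43233 -.22557 .20 -79.8 .6078 .1016 .2 -79.8
```

```text
t 16.23 p [ 0.4316 -0.2257  0.0571] jaw -80.0 tiltz [-0.  0. -1.] w 7.8 q7 -0.41 F [ 0.2 -0.5 -2.7]
xyz [ 0.01 -0.   -2.38] twist [-0.    0.   -0.02] rows>= 2.3
xyz [ 3.84 -4.85  0.  ] twist [0. 0. 0.] rows>= 5.9
```

Gripped at 7.8 mm, matching the 8 mm plate. Lift and carry.

{"fn": "jog_arm", "kwargs": {
  "moves": [
    {"twist":[0,0,0],"xyz":[0,0,-0.9],"grip":1},
    {"twist":[0,0,0],"xyz":[0,0,-1.8],"grip":1},
    {"twist":[0,0,0],"xyz":[0,0,-2.4],"grip":1},
    {"twist":[0,0,0],"xyz":[0.5,-0.6,-2.4],"grip":1},
    {"twist":[0,0,0],"xyz":[1,-1.2,-2.4],"grip":1}
  ]
}}

```text
clock: 16.85
position: [0.4788, -0.1436, 0.1748]
ee_rot: [-3.129, -0.272, -0.002]
force: [1.1, -0.5, -2.6]
width: 0.082
```

{"fn": "jog_arm", "kwargs": {
  "moves": [
    {"twist":[0,0,0],"xyz":[0.6,-0.7,0],"grip":1},
    {"twist":[0,0,0],"xyz":[1.2,-1.5,0],"grip":1},
    {"twist":[0,0,0],"xyz":[1.8,-2.3,0],"grip":1},
    {"twist":[0,0,0],"xyz":[2.4,-3.0,0],"grip":1},
    {"twist":[0,0,0],"xyz":[2.84,-3.65,0],"grip":1}
  ]
}}

```text
clock: 17.48
position: [0.6086, 0.1031, 0.1737]
ee_rot: [-3.129, -0.276, 0.001]
force: [0.1, -0.5, -1.8]
width: 0.081
```

{"fn": "jog_arm", "kwargs": {
  "moves": [
    {"twist":[0,0,0],"xyz":[0,0,0],"grip":1},
    {"twist":[0,0,0],"xyz":[0,0,0],"grip":1}
  ]
}}

```text
clock: 17.73
position: [0.6075, 0.1002, 0.1738]
ee_rot: [3.129, 0.274, -0.002]
force: [0.6, -0.8, -2.0]
width: 0.087
```

```bash
python3 go.py .6078 .1016 .085 -79.8 .6078 .1016 .067 -79.8
```

```text
t 17.73 p [0.6075 0.1002 0.2008] jaw -80.0 tiltz [-0.001 -0.001 -1.   ] w 8.0 q7 -1.2 F [ 0.6 -0.8 -2. ]
xyz [ 0.01 -0.02  1.93] twist [ 0.    0.01 -0.02] rows>= 1.9
xyz [0.  0.  0.3] twist [0. 0. 0.] rows>= 0.3
```

{"fn": "jog_arm", "kwargs": {
  "moves": [
    {"twist":[0,0,0],"xyz":[0,-0.01,0.7],"grip":1},
    {"twist":[0,0,0],"xyz":[0,-0.01,1.4],"grip":1},
    {"twist":[0,0,0],"xyz":[0,-0.01,1.9],"grip":1},
    {"twist":[0,0,0],"xyz":[0,-0.01,2.1],"grip":1},
    {"twist":[0,0,0],"xyz":[0,-0.01,2.1],"grip":1}
  ]
}}

```text
clock: 18.35
position: [0.6078, 0.1004, 0.0484]
ee_rot: [3.13, 0.272, -0.001]
force: [0.6, 0.3, -1.7]
width: 0.085
```

```bash
python3 go.py .6078 .1016 .0675 -79.8
```

```text
t 18.35 p [0.6078 0.1004 0.0754] jaw -80.1 tiltz [-0.001 -0.    -1.   ] w 7.9 q7 -1.1 F [ 0.6  0.3 -1.7]
xyz [ 0.   -0.02  0.13] twist [ 0.    0.   -0.03] rows>= 0.1
```

{"fn": "jog_arm", "kwargs": {
  "moves": [
    {"twist":[0,0,0],"xyz":[0,0,0.06],"grip":1},
    {"twist":[0,0,0],"xyz":[0,0,0.11],"grip":1},
    {"twist":[0,0,0],"xyz":[0,0,0.12],"grip":1},
    {"twist":[0,0,0],"xyz":[0,0,0.12],"grip":1}
  ]
}}

```text
clock: 18.85
position: [0.6081, 0.1014, 0.0413]
ee_rot: [-3.129, -0.274, -0.0]
force: [-0.5, -0.3, -2.9]
width: 0.087
```

{"fn": "jog_arm", "kwargs": {
  "moves": [
    {"twist":[0,0,0],"xyz":[0,0,0],"grip":0},
    {"twist":[0,0,0],"xyz":[0,0,0],"grip":0},
    {"twist":[0,0,0],"xyz":[0,0,0],"grip":0},
    {"twist":[0,0,0],"xyz":[0,0,0],"grip":0},
    {"twist":[0,0,0],"xyz":[0,0,0],"grip":0}
  ]
}}

```text
clock: 19.48
position: [0.608, 0.1013, 0.0411]
ee_rot: [-3.13, -0.274, -0.0]
force: [0.7, 0.5, 0.4]
width: 0.495
```

```bash
python3 go.py .6078 .1016 .2 -79.8 .4647 .0595 .16 -111.2
```

```text
t 19.48 p [0.608  0.1013 0.0681] jaw -80.0 tiltz [ 0.  0. -1.] w 45.5 q7 -1.09 F [0.7 0.5 0.4]
xyz [-0.   -0.01 -2.2 ] twist [-0.   -0.   -0.02] rows>= 2.1
xyz [-2.47  0.27  0.67] twist [0.   0.   3.14] rows>= 2.9
```

{"fn": "jog_arm", "kwargs": {
  "moves": [
    {"twist":[0,0,0],"xyz":[0,0,-0.9],"grip":0},
    {"twist":[0,0,0],"xyz":[0,0,-1.8],"grip":0},
    {"twist":[0,0,0],"xyz":[-0.4,0,-2.2],"grip":0},
    {"twist":[0,0,1],"xyz":[-1.2,0.1,-2.1],"grip":-0.5},
    {"twist":[0,0,2],"xyz":[-2,0.2,-1.8],"grip":-0.5}
  ]
}}

```text
clock: 20.1
position: [0.4916, 0.0682, 0.1496]
ee_rot: [-3.128, 0.282, -0.003]
force: [0.2, -0.2, 0.2]
width: 0.669
```

```bash
python3 go.py .4647 .0595 .14 -111.2 .4647 .0595 .056 -111.2
```

```text
t 20.1 p [0.4916 0.0682 0.1766] jaw -100.3 tiltz [ 0.002  0.001 -1.   ] w 61.5 q7 -1.48 F [ 0.2 -0.2  0.2]
xyz [-0.42  0.22  0.61] twist [-0.01 -0.01  1.09] rows>= 1.0
xyz [0.  0.  1.4] twist [0. 0. 0.] rows>= 1.3
```

{"fn": "jog_arm", "kwargs": {
  "moves": [
    {"twist":[0,0,1.09],"xyz":[-0.42,0.22,0.6],"grip":-0.5},
    {"twist":[0,0,1.09],"xyz":[-0.42,0.22,0.6],"grip":-0.5},
    {"twist":[0,0,1.09],"xyz":[-0.42,0.22,0.6],"grip":-0.5},
    {"twist":[0,0,1.09],"xyz":[-0.42,0.22,0.6],"grip":-0.5}
  ]
}}

```text
clock: 20.6
position: [0.4665, 0.0602, 0.1139]
ee_rot: [-3.09, 0.567, -0.003]
force: [-0.6, -0.5, 0.6]
width: 0.746
```

```bash
python3 go.py .4647 .0595 .056 -111.2
```

```text
t 20.6 p [0.4665 0.0602 0.1409] jaw -110.8 tiltz [ 0.002  0.    -1.   ] w 68.7 q7 -1.57 F [-0.6 -0.5  0.6]
xyz [-0.03  0.02  1.42] twist [-0.   -0.01  0.04] rows>= 1.4
```

{"fn": "jog_arm", "kwargs": {
  "moves": [
    {"twist":[0,0,0],"xyz":[-0.03,0.01,0.6],"grip":-0.5},
    {"twist":[0,0,0],"xyz":[-0.03,0.01,1.2],"grip":-0.5},
    {"twist":[0,0,0],"xyz":[-0.03,0.01,1.4],"grip":-0.5},
    {"twist":[0,0,0],"xyz":[-0.03,0.01,1.4],"grip":0},
    {"twist":[0,0,0],"xyz":[-0.03,0.01,1.4],"grip":0.9}
  ]
}}

```text
clock: 21.22
position: [0.464, 0.0601, 0.0301]
ee_rot: [-3.089, 0.569, -0.003]
force: [0.5, -0.0, 0.5]
width: 0.581
```

{"fn": "jog_arm", "kwargs": {
  "moves": [
    {"twist":[0,0,0],"xyz":[0,0,0],"grip":0.9},
    {"twist":[0,0,0],"xyz":[0,0,0],"grip":0.9},
    {"twist":[0,0,0],"xyz":[0,0,0],"grip":0.9},
    {"twist":[0,0,0],"xyz":[0,0,0],"grip":0.9},
    {"twist":[0,0,0],"xyz":[0,0,0],"grip":0.9}
  ]
}}

```text
clock: 21.85
position: [0.4628, 0.06, 0.0291]
ee_rot: [3.089, -0.57, -0.0]
force: [-0.7, 0.3, 1.3]
width: 0.151
```

```bash
python3 go.py .4647 .0595 .20 -111.2 .6273 -.0067 .2 -79.8
```

```text
t 21.85 p [0.4628 0.06   0.0561] jaw -110.9 tiltz [-0.  0. -1.] w 13.9 q7 -1.42 F [-0.7  0.3  1.3]
xyz [ 0.03 -0.   -2.4 ] twist [0.   0.   0.03] rows>= 2.3
xyz [2.93 0.05 0.  ] twist [ 0.    0.   -3.14] rows>= 2.9
```

Gripped at 13.9 mm, matching the 14 mm ring. Lift, turn and carry to the plate centre.

{"fn": "jog_arm", "kwargs": {
  "moves": [
    {"twist":[0,0,0],"xyz":[0,0,-0.9],"grip":0.9},
    {"twist":[0,0,0],"xyz":[0,0,-1.8],"grip":0.9},
    {"twist":[0,0,0],"xyz":[0,0,-2.4],"grip":0.9},
    {"twist":[0,0,-0.7],"xyz":[0.7,0,-2.4],"grip":0.9},
    {"twist":[0,0,-1.4],"xyz":[1.4,0,-2.4],"grip":0.9}
  ]
}}

```text
clock: 22.48
position: [0.5422, 0.0319, 0.1733]
ee_rot: [-3.135, 0.176, -0.0]
force: [0.6, 0.3, -2.3]
width: 0.15
```

```bash
python3 go.py .6273 -.0067 .2 -79.8
```

```text
t 22.48 p [0.5422 0.0319 0.2003] jaw -96.4 tiltz [ 0.     0.001 -1.   ] w 13.8 q7 -1.36 F [ 0.6  0.3 -2.3]
xyz [1.48 0.48 0.  ] twist [-0.01 -0.   -1.66] rows>= 1.6
```

{"fn": "jog_arm", "kwargs": {
  "moves": [
    {"twist":[0,0,-0.8],"xyz":[0.7,0.24,0],"grip":0.9},
    {"twist":[0,0,-1.66],"xyz":[1.48,0.48,0],"grip":0.9},
    {"twist":[0,0,-1.66],"xyz":[1.48,0.48,0],"grip":0.9},
    {"twist":[0,0,-1.66],"xyz":[1.48,0.48,0],"grip":0.9}
  ]
}}

```text
clock: 22.98
position: [0.6252, -0.0092, 0.1723]
ee_rot: [-3.13, -0.263, 0.003]
force: [-0.5, 1.1, -3.3]
width: 0.155
```

```bash
python3 go.py .6273 -.0067 .072 -79.8
```

```text
t 22.98 p [ 0.6252 -0.0092  0.1993] jaw -80.4 tiltz [-0.002  0.    -1.   ] w 14.2 q7 -1.04 F [-0.5  1.1 -3.3]
xyz [ 0.05 -0.03  2.12] twist [-0.    0.01 -0.06] rows>= 2.0
```

{"fn": "jog_arm", "kwargs": {
  "moves": [
    {"twist":[0,0,0],"xyz":[0.03,-0.02,0.7],"grip":0.9},
    {"twist":[0,0,0],"xyz":[0.03,-0.02,1.4],"grip":0.9},
    {"twist":[0,0,0],"xyz":[0.03,-0.02,1.9],"grip":0.9},
    {"twist":[0,0,0],"xyz":[0.03,-0.02,2.1],"grip":0.9},
    {"twist":[0,0,0],"xyz":[0.03,-0.02,2.1],"grip":0.9}
  ]
}}

```text
clock: 23.6
position: [0.6271, -0.0069, 0.0471]
ee_rot: [-3.13, -0.266, 0.002]
force: [0.6, -0.3, -1.8]
width: 0.149
```

```bash
python3 go.py .6273 -.0067 .0665 -79.8
```

```text
t 23.6 p [ 0.6271 -0.0069  0.0741] jaw -80.3 tiltz [-0.001  0.    -1.   ] w 13.7 q7 -0.94 F [ 0.6 -0.3 -1.8]
xyz [ 0.   -0.    0.13] twist [-0.    0.01 -0.05] rows>= 0.1
```

{"fn": "jog_arm", "kwargs": {
  "moves": [
    {"twist":[0,0,0],"xyz":[0,0,0.06],"grip":0.9},
    {"twist":[0,0,0],"xyz":[0,0,0.11],"grip":0.9},
    {"twist":[0,0,0],"xyz":[0,0,0.12],"grip":0.9},
    {"twist":[0,0,0],"xyz":[0,0,0.12],"grip":0.9}
  ]
}}

```text
clock: 24.1
position: [0.6278, -0.0077, 0.0401]
ee_rot: [-3.13, -0.266, -0.0]
force: [0.0, 0.4, -2.2]
width: 0.156
```

{"fn": "jog_arm", "kwargs": {
  "moves": [
    {"twist":[0,0,0],"xyz":[0,0,0],"grip":0},
    {"twist":[0,0,0],"xyz":[0,0,0],"grip":0},
    {"twist":[0,0,0],"xyz":[0,0,0],"grip":0},
    {"twist":[0,0,0],"xyz":[0,0,0],"grip":0},
    {"twist":[0,0,0],"xyz":[0,0,0],"grip":0}
  ]
}}

```text
clock: 24.72
position: [0.6277, -0.0076, 0.0399]
ee_rot: [-3.13, -0.266, -0.0]
force: [1.0, -0.1, 0.4]
width: 0.497
```

```bash
python3 go.py .6273 -.0067 .2 -79.8 .4287 -.0757 .16 -98.3
```

```text
t 24.73 p [ 0.6277 -0.0076  0.0669] jaw -80.3 tiltz [ 0.  0. -1.] w 45.8 q7 -0.93 F [ 1.  -0.1  0.4]
xyz [-0.   -0.02 -2.22] twist [ 0.   -0.   -0.05] rows>= 2.1
xyz [-3.46  0.55  0.67] twist [0.   0.   1.85] rows>= 3.4
```

{"fn": "jog_arm", "kwargs": {
  "moves": [
    {"twist":[0,0,0],"xyz":[0,0,-0.9],"grip":0},
    {"twist":[0,0,0],"xyz":[0,0,-1.8],"grip":0},
    {"twist":[0,0,0],"xyz":[-0.4,0,-2.2],"grip":0},
    {"twist":[0,0,0.9],"xyz":[-1.3,0.2,-2.2],"grip":-0.5},
    {"twist":[0,0,1.8],"xyz":[-2.2,0.35,-2.2],"grip":-0.5}
  ]
}}

```text
clock: 25.35
position: [0.4999, -0.0513, 0.1721]
ee_rot: [-3.132, 0.235, -0.001]
force: [-0.2, -0.8, 1.1]
width: 0.666
```

```bash
python3 go.py .4287 -.0757 .13 -98.3
```

```text
t 25.35 p [ 0.4999 -0.0513  0.1991] jaw -98.6 tiltz [ 0.001  0.    -1.   ] w 61.2 q7 -1.26 F [-0.2 -0.8  1.1]
xyz [-1.11  0.58  1.15] twist [-0.   -0.   -0.03] rows>= 1.6
```

{"fn": "jog_arm", "kwargs": {
  "moves": [
    {"twist":[0,0,-0.03],"xyz":[-1.1,0.58,0.2],"grip":-0.5},
    {"twist":[0,0,-0.03],"xyz":[-1.1,0.58,0.5],"grip":-0.5},
    {"twist":[0,0,-0.03],"xyz":[-1.1,0.58,1.15],"grip":-0.5},
    {"twist":[0,0,-0.03],"xyz":[-1.1,0.58,1.15],"grip":-0.5},
    {"twist":[0,0,-0.03],"xyz":[-1.1,0.58,1.15],"grip":-0.5}
  ]
}}

```text
clock: 25.98
position: [0.4313, -0.076, 0.1038]
ee_rot: [3.133, -0.22, 0.001]
force: [0.6, 0.1, 0.3]
width: 0.748
```

```bash
python3 go.py .4287 -.0757 .034 -98.3
python3 - <<'E'
from h import *
im=snap("side","s8.png")
cv2.imwrite("pics/c8.png",cv2.resize(im[130:330,160:400],(720,600),interpolation=cv2.INTER_CUBIC))
E
```

```text
t 25.98 p [ 0.4313 -0.076   0.1308] jaw -98.0 tiltz [ 0. -0. -1.] w 68.8 q7 -1.13 F [0.6 0.1 0.3]
xyz [-0.05  0.    1.61] twist [ 0.   -0.    0.03] rows>= 1.5
```

View pics/c8.png

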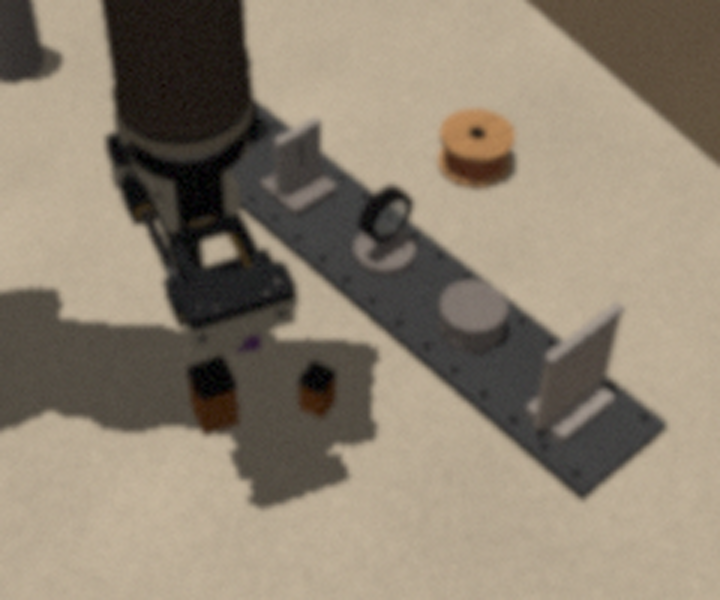

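The slit (300,165), lens (385,230) and stage (473,315) stand upright in line, and the sample at (215,395) is upright under the hand. Descend and grip.

{"fn": "jog_arm", "kwargs": {
  "moves": [
    {"twist":[0,0,0],"xyz":[-0.04,0,0.2],"grip":-0.5},
    {"twist":[0,0,0],"xyz":[-0.04,0,0.7],"grip":-0.5},
    {"twist":[0,0,0],"xyz":[-0.04,0,1.3],"grip":-0.5},
    {"twist":[0,0,0],"xyz":[-0.04,0,1.6],"grip":-0.5},
    {"twist":[0,0,0],"xyz":[-0.04,0,1.6],"grip":-0.5}
  ]
}}

```text
clock: 26.65
position: [0.4275, -0.0752, 0.006]
ee_rot: [3.134, -0.219, -0.003]
force: [-0.7, -0.2, -0.4]
width: 0.749
```

{"fn": "jog_arm", "kwargs": {
  "moves": [
    {"twist":[0,0,0],"xyz":[0,0,0],"grip":0.2},
    {"twist":[0,0,0],"xyz":[0,0,0],"grip":0.4},
    {"twist":[0,0,0],"xyz":[0,0,0],"grip":0.6},
    {"twist":[0,0,0],"xyz":[0,0,0],"grip":0.6},
    {"twist":[0,0,0],"xyz":[0,0,0],"grip":0.6}
  ],
  "force": 15
}}

```text
clock: 27.28
position: [0.4287, -0.0752, 0.0071]
ee_rot: [-3.134, 0.219, -0.001]
force: [-1.0, -0.0, 4.9]
width: 0.329
```

```bash
python3 go.py .4287 -.0757 .16 -98.3 .648 -.113 .16 -98.3
```

```text
t 27.27 p [ 0.4287 -0.0752  0.0341] jaw -98.0 tiltz [ 0.001  0.    -1.   ] w 30.2 q7 -0.91 F [-1.  -0.   4.9]
xyz [ 0.    0.01 -2.1 ] twist [-0.   -0.    0.03] rows>= 2.0
xyz [3.71 0.09 0.  ] twist [0. 0. 0.] rows>= 3.6
```

Gripped at 30.2 mm, as expected. Lift and carry to the stage.

{"fn": "jog_arm", "kwargs": {
  "moves": [
    {"twist":[0,0,0],"xyz":[0,0,-0.6],"grip":0.6},
    {"twist":[0,0,0],"xyz":[0,0,-1.4],"grip":0.6},
    {"twist":[0,0,0],"xyz":[0,0,-2.1],"grip":0.6},
    {"twist":[0,0,0],"xyz":[0.4,0,-2.1],"grip":0.6},
    {"twist":[0,0,0],"xyz":[1.0,0.02,-2.1],"grip":0.6}
  ]
}}

```text
clock: 27.9
position: [0.488, -0.0835, 0.1334]
ee_rot: [-3.132, 0.216, -0.001]
force: [0.6, 1.1, -0.3]
width: 0.324
```

{"fn": "jog_arm", "kwargs": {
  "moves": [
    {"twist":[0,0,0],"xyz":[0.7,0.02,0],"grip":0.6},
    {"twist":[0,0,0],"xyz":[1.4,0.04,0],"grip":0.6},
    {"twist":[0,0,0],"xyz":[2.1,0.05,0],"grip":0.6},
    {"twist":[0,0,0],"xyz":[2.7,0.07,0],"grip":0.6},
    {"twist":[0,0,0],"xyz":[2.7,0.07,0],"grip":0.6}
  ]
}}

```text
clock: 28.52
position: [0.6491, -0.1116, 0.132]
ee_rot: [3.133, -0.218, -0.0]
force: [-0.9, -0.5, -1.2]
width: 0.324
```

```bash
python3 go.py .648 -.113 .08 -98.3
```

```text
t 28.52 p [ 0.6491 -0.1116  0.159 ] jaw -97.9 tiltz [-0.    -0.001 -1.   ] w 29.8 q7 -1.11 F [-0.9 -0.5 -1.2]
xyz [-0.02  0.02  1.32] twist [0.01 0.   0.04] rows>= 1.3
```

{"fn": "jog_arm", "kwargs": {
  "moves": [
    {"twist":[0,0,0],"xyz":[-0.02,0.02,0.5],"grip":0.6},
    {"twist":[0,0,0],"xyz":[-0.02,0.02,0.9],"grip":0.6},
    {"twist":[0,0,0],"xyz":[-0.02,0.02,1.2],"grip":0.6},
    {"twist":[0,0,0],"xyz":[-0.02,0.02,1.3],"grip":0.6},
    {"twist":[0,0,0],"xyz":[-0.02,0.02,1.3],"grip":0.6}
  ]
}}

```text
clock: 29.15
position: [0.6461, -0.1124, 0.055]
ee_rot: [3.134, -0.219, -0.0]
force: [0.3, -0.5, -0.9]
width: 0.33
```

```bash
python3 go.py .648 -.113 .075 -98.3
python3 - <<'E'
from h import *
im=snap("side","s9.png")
cv2.imwrite("pics/c9.png",cv2.resize(im[180:300,260:400],(700,600),interpolation=cv2.INTER_CUBIC))
E
```

```text
t 29.15 p [ 0.6461 -0.1124  0.082 ] jaw -98.0 tiltz [-0. -0. -1.] w 30.4 q7 -1.05 F [ 0.3 -0.5 -0.9]
xyz [0.03 0.   0.12] twist [0.   0.   0.03] rows>= 0.1
```

View pics/c9.png

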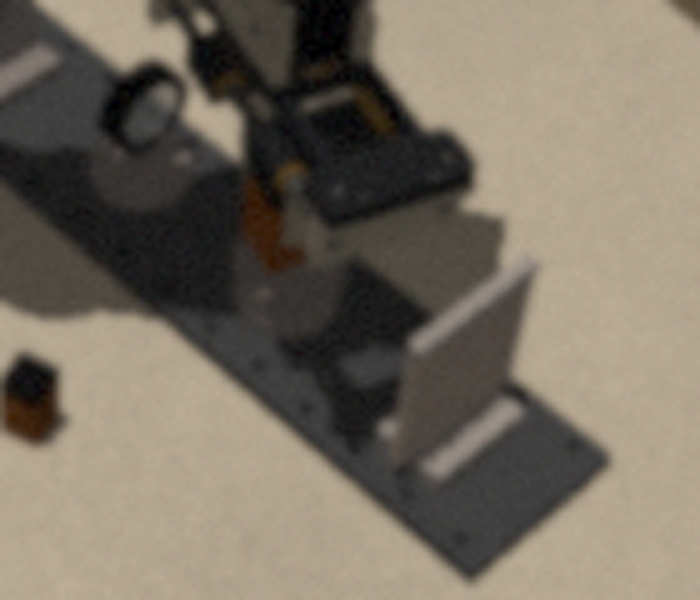

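The sample at (270,235) hangs just above the stage top at (285,290), upright and centred. Lower and release.

{"fn": "jog_arm", "kwargs": {
  "moves": [
    {"twist":[0,0,0],"xyz":[0.02,0,0.05],"grip":0.6},
    {"twist":[0,0,0],"xyz":[0.02,0,0.1],"grip":0.6},
    {"twist":[0,0,0],"xyz":[0.02,0,0.11],"grip":0.6},
    {"twist":[0,0,0],"xyz":[0.02,0,0.11],"grip":0.6}
  ]
}}

```text
clock: 29.7
position: [0.6473, -0.1126, 0.0483]
ee_rot: [-3.134, 0.219, -0.0]
force: [-0.3, 0.1, -1.4]
width: 0.329
```

```bash
python3 go.py .648 -.113 .0745 -98.3
```

```text
t 29.7 p [ 0.6473 -0.1126  0.0753] jaw -98.0 tiltz [ 0.  0. -1.] w 30.2 q7 -1.05 F [-0.3  0.1 -1.4]
xyz [0.01 0.01 0.01] twist [-0.    0.    0.03] rows>= 0.0
```

{"fn": "jog_arm", "kwargs": {
  "moves": [
    {"twist":[0,0,0],"xyz":[0.01,0,0.02],"grip":0.6},
    {"twist":[0,0,0],"xyz":[0.01,0,0.02],"grip":0.6},
    {"twist":[0,0,0],"xyz":[0.01,0,0.02],"grip":0.1},
    {"twist":[0,0,0],"xyz":[0.01,0,0.02],"grip":0},
    {"twist":[0,0,0],"xyz":[0.01,0,0.02],"grip":-0.1}
  ]
}}

```text
clock: 30.32
position: [0.648, -0.1127, 0.0471]
ee_rot: [-3.134, 0.219, -0.0]
force: [-0.3, -0.9, -0.2]
width: 0.534
```

{"fn": "jog_arm", "kwargs": {
  "moves": [
    {"twist":[0,0,0],"xyz":[0,0,0],"grip":-0.2},
    {"twist":[0,0,0],"xyz":[0,0,0],"grip":-0.2},
    {"twist":[0,0,0],"xyz":[0,0,-0.5],"grip":-0.2},
    {"twist":[0,0,0],"xyz":[0,0,-1.3],"grip":-0.2},
    {"twist":[0,0,0],"xyz":[0,0,-2.2],"grip":-0.2}
  ]
}}

```text
clock: 30.95
position: [0.6474, -0.1125, 0.18]
ee_rot: [3.134, -0.219, -0.002]
force: [1.6, -0.1, -0.2]
width: 0.598
```

{"fn": "jog_arm", "kwargs": {
  "moves": [
    {"twist":[0,0,0],"xyz":[-0.8,0,-0.3],"grip":-0.2},
    {"twist":[0,0,0],"xyz":[-1.7,0,-0.3],"grip":-0.2},
    {"twist":[0,0,0],"xyz":[-2.6,0.3,-0.3],"grip":-0.2},
    {"twist":[0,0,0],"xyz":[-3.4,1.0,-0.3],"grip":-0.2},
    {"twist":[0,0,0],"xyz":[-4.0,1.7,-0.3],"grip":-0.2}
  ]
}}

```text
clock: 31.58
position: [0.3942, -0.1806, 0.1969]
ee_rot: [-3.133, 0.217, -0.0]
force: [0.3, -0.5, 0.9]
width: 0.601
```

```bash
python3 - <<'E'
from meas import *
im=snap("top","t10.png");s=snap("side","s10.png");f,rb,V=masks(im);print(arm.observe()["clock"])
for n,q in dict(sample=(.648,-.113,.094),lens=(.6273,-.0067,.075),slit=(.6078,.1016,.084)).items(): print(n,proj("top",q))
a=cv2.resize(im[140:250,190:390],(800,440),interpolation=cv2.INTER_CUBIC)
cv2.imwrite("pics/c10.png",a)
cv2.imwrite("pics/c11.png",cv2.resize(s[130:310,200:400],(660,594),interpolation=cv2.INTER_CUBIC))
print("flask,spool shift check px:")
im0=cv2.imread("pics/top0.png")
d=cv2.absdiff(im,im0).max(2)
for n,b in dict(flask=(125,240,160,270),spool=(250,138,282,168),meter=(415,225,455,285)).items(): print(n,d[b[1]:b[3],b[0]:b[2]].mean().round(1))
E
```

```text
31.675
sample [[324.11855825 188.35316545]]
lens [[287.30620696 196.25461002]]
slit [[249.96456942 202.09740631]]
flask,spool shift check px:
flask 5.1
spool 6.4
meter 6.1
```

View pics/c10.png

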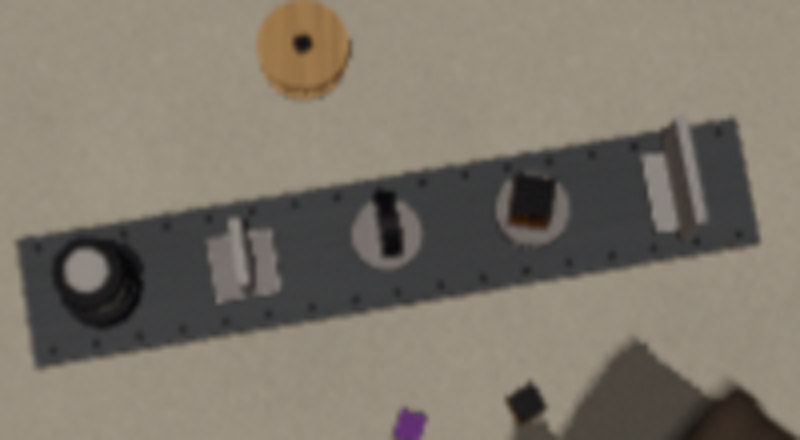

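View pics/c11.png

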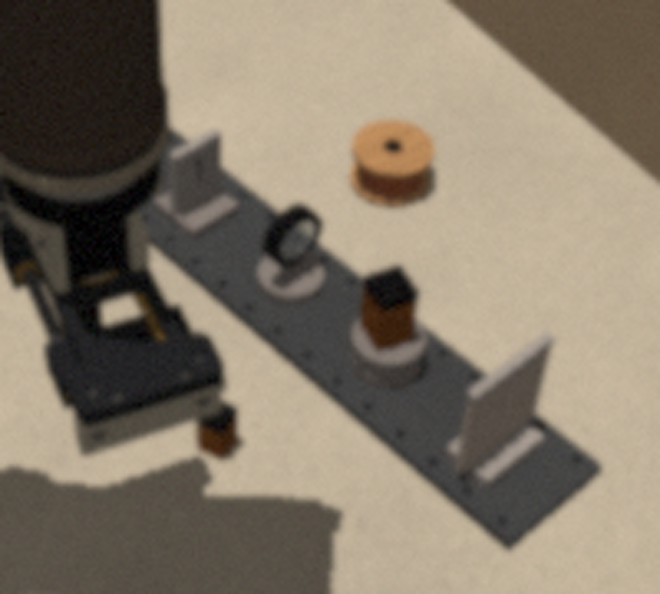

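In the top view the slit foot is at (244,265), the lens foot at (388,233), and the stage with the sample at (533,208), all standing on the line. One numeric check in the plate frame before handing in.

```bash
python3 - <<'E'
from meas import *
im=cv2.imread("pics/t10.png");f,rb,V=masks(im)
pc=np.array([627.3,-6.7]);a=np.radians(10.2);M=np.array([[np.cos(a),np.sin(a)],[-np.sin(a),np.cos(a)]])
o=lambda c:(189.6+c[0]/4,139.6+c[1]/4)
def rep(n,m,c,z,h):
    r,cc,rad=fit(m,c,"top",z,h); print(n,"rect",(M@(np.array(r[0])-pc)).round(1),np.round(r[1],1),"ang",round(r[2]-10.2,1),"circ",(M@(np.array(cc)-pc)).round(1),round(rad,1))
rep("slitfoot",V>85,o((244,268)),.02,10.5)
rep("lensfoot",V>85,o((388,235)),.02,10)
rep("lensring",V<45,o((390,224)),.075,10)
rep("stage",V>85,o((533,210)),.04,10)
rep("cap",V<42,o((533,198)),.094,8)
E
```

```text
slitfoot rect [  2.8 123.8] [58.9 29.6] ang 0.0 circ [  2.2 122.9] 31.4
lensfoot rect [3.2 2.1] [52.  53.8] ang -7.9 circ [4.7 2.2] 27.7
lensring rect [4.5 1.8] [50.2 16.5] ang -2.7 circ [4.6 2. ] 25.3
stage rect [  -2.4 -107.4] [55.  47.4] ang 76.7 circ [   1.7 -108.2] 28.3
cap rect [   0.5 -103.8] [28.3 33.5] ang 72.4 circ [   1. -104.] 19.5
```

```bash
python3 - <<'E'
from h import *
C=np.array([(207,237),(270,228),(280,292),(215,303)]).mean(0)/4+[189.6,139.6]
P=onz("top",[C],.02)[0][:2]-[.6273,-.0067];a=np.radians(10.2)
print("slit in plate mm",(np.array([[np.cos(a),np.sin(a)],[-np.sin(a),np.cos(a)]])@P*1000).round(1))
print(arm.observe()["clock"]); print(arm.sign_off())
E
```

```text
slit in plate mm [ -0.7 112.8]
31.675
the job is handed in; nothing more can be done
None
```

The line is laid out and handed in at 31.7 s of the 136 s allowed. I used 14 of the 16 pictures. By my measurements every placement is within its limits, though sign-off gives no verdict.

| Part | Position in plate frame (mm) | What it means |
|---|---|---|
| Slit | (-0.7, 112.8) | about 107 mm from the lamp |
| Lens | about (4, 2) | within 5 mm of the plate centre, turned about 3° (limit about 11°) |
| Stage | (1.7, -108.2) | about 112 mm from the screen |
| Sample | cap (1.0, -104.0) | about 4 mm from the middle of the stage (limit 10) |

- **Upright and undisturbed:** In the final side view all four parts stand upright. The spool, flask and meter showed almost no change against the first picture. The arm is well clear of everything.
- **Arm height error:** The arm's reported height was 27 mm too low. My first stage grasp therefore closed above the stage without touching it. I found the error by lightly touching the table and corrected for it from then on.
- **Weaker checks:**
  - The sample's 4 mm offset is a loose figure, because the mask around its cap picked up some of its side. The jaw position when I set it down put it closer to the middle.
  - My automatic fit of the slit's foot caught only half of it (reading 123.8 mm). The 112.8 mm comes from foot corners I read off the picture, and the arm position at release agrees to within a few millimetres.

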